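# Snap the fume-pipe clip shut with the clip pliers

### The job

The solder-fume pipe is loose in its split bench socket because the white nylon snap clip round the socket is open. Take the clip pliers from the mat, put their jaws over the clip's two ears and squeeze just until the clip clicks shut and stays shut, without crushing it; only the pliers may touch the clip, not your fingers. Then put the pliers back flat on the mat and leave the other things where they are.

Things in the scene. Friction and masses are not known exactly. Their poses are not given: they have to be found in the camera images.
- pliers: Clip pliers, steel head, black grips, 0.17 kg, flat on the mat, 169 mm long, 14 mm thick, two crossing halves. Origin: on the pivot axis at the underside, z up, +x to the nose. This is the half with the left jaw and right grip: its x is the centreline only while the pliers are fully open. Squeezed between two fingers, the centreline stays midway between them. Balances 44 mm behind the pivot.
- jaw_mid (a point): Point on the centreline between the jaws, 40 mm ahead of the pivot, 7 mm above the underside, fixed to the half named pliers. Jaws: flat steel bars 6 mm thick, 12 mm high (1 to 13 mm above the underside), tips 49 mm ahead of the pivot. Sprung open, they are 40 mm apart inside here, splayed 0.2 rad each; fully squeezed about 12 mm.
- grip_mid (a point): Point on the centreline between the grips, 55 mm behind the pivot, 7 mm above the underside. Grips: bars 10 mm thick, 14 mm high (from the underside up), nearly straight and parallel from 36 to 80 mm behind the pivot: 66 mm over the outsides here when open, 57 mm when just parallel, about 28 mm fully squeezed. 10 mm less here brings the jaws 7 mm closer together.
- pivot_top (a point): Top of the pivot rivet, 13.5 mm above the pliers' underside. Spring between the halves: squeezed 55 mm behind the pivot the grips begin to give at 11 N a side and need 16 N when shut, plus 0.7 N per newton on each ear of the clip. As they close, the head creeps forward out of the fingers, about 4 mm per 10 mm less between the grips: ease back by as much. They spring open when let go.
- pipe_socket: Grey bench socket with an aluminium fume pipe in it, fixed to the bench: flange 88 mm across, 8 mm high; split sleeve 44 mm across, up to 90 mm height; above it the pipe, 37 mm across, and a black funnel leaning away from the clip's ears, 0.24 m high. Origin: on the pipe axis at bench height, z up. Its +x points to the ears to within 0.5 rad (the clip can stand turned on the sleeve).
- clip: White nylon snap clip round the sleeve, 20 mm high, 53 mm across; origin on the pipe axis at its mid-height, 62 mm above the bench. Turns on the sleeve at a light push, so it centres itself between the jaws. Carries ear a and a tooth; ear b and the snap tongue are on a jaw hinged at the back, sprung open. Crushed if the pliers' forces on it (both ears added) pass 60 N.
- ear_a (a point): Centre of the upright round bead (8 mm diameter, 20 mm high) that ends the fixed ear; 38 mm from the pipe axis, 62 mm above the bench. The ears stand out radially; the jaws go on from outside, level, towards the pipe axis. With the beads about 40 mm ahead of the pivot the jaw tips are a few mm short of touching the clip's round band.
- ear_b (a point): Centre of the same bead on the moving ear. Bead centres lie 18.7 mm apart with the clip open (26.7 mm over the outsides). Pressing the ears together takes a force rising to about 11 N each, which drops suddenly at the click (about 11 mm apart); 3 mm further is a hard stop at 8 mm. Snapped shut and let go they are 9 to 10 mm apart; not snapped, they spring open again.
- mat: Blue silicone mat fixed on the bench, 400 by 420 mm, 4 mm thick, the pliers and the multimeter lie on it. Origin: centre of its underside, at bench height; x along its 400 mm side.
- multimeter: Bystander: grey and black handheld multimeter lying on the mat, 145 by 72 by 42 mm. Origin: centre of its underside, x along its length.
- tip_cleaner: Bystander: round dark steel soldering-tip cleaner with brass wool, 64 mm across, 52 mm high. Origin: centre of its underside.
- screwdriver: Bystander: screwdriver lying on the bench beyond the socket, 190 mm long. Origin: mid-length at the underside.
Not all that is in view belongs to the job. Leave any green look-alike of the pipe_socket alone. What is shaped like the pliers but green or yellow is not meant.

How it is judged:
On the way, in this order (a step that is already met when the one before it is completed fails the run):
1. the open clip's ears are between the jaws of the pliers (distance between jaw_mid and ear_a below 0.03 m and distance between jaw_mid and ear_b below 0.03 m and distance between ear_a and ear_b above 0.013 m), for 0.1 s.
2. the pliers have pressed the ears together past the click (distance between ear_a and ear_b below 0.0105 m and contact force between pliers and clip above 2 N), for 0.05 s.
At the end, for the whole second after the job is handed in: The clip stays snapped shut on its own (bead centres less than 11 mm apart) and the pliers lie flat and still on the mat (pivot over the mat, underside within 5 mm of its top, tilted less than 7 degrees), clear of the clip (distance between ear_a and ear_b below 0.011 m and x of pliers in the frame of mat between -0.2 and 0.2 m and y of pliers in the frame of mat between -0.21 and 0.21 m and z of pliers in the frame of mat below 0.009 m and angle between pliers's own z axis and vertical below 0.12 rad and linear speed of pliers below 0.02 m/s and contact force between pliers and clip below 0.5 N); the robot touches nothing.
It fails at once if the clip is crushed: the pliers' forces on it add up to more than 60 N (contact force between pliers and clip above 60 N).
It fails at once if the fingers push the clip themselves (contact force between the fingers and clip above 1 N).
It fails at once if the multimeter is moved by more than 20 mm (distance of multimeter from where it was at the start of the episode above 0.02 m).
It fails at once if the tip cleaner is moved by more than 20 mm (distance of tip_cleaner from where it was at the start of the episode above 0.02 m).
It fails at once if the screwdriver is moved by more than 20 mm (distance of screwdriver from where it was at the start of the episode above 0.02 m).
It also fails if it takes over 64 s, if anything falls off the work surface, if the arm or the gripper's body presses on something with over 40 N, if the wrist force passes 120 N, or if a joint passes its speed limit or range.

### The arm

A 6-joint arm with a two-finger parallel gripper is mounted at the origin on the work surface. World frame = base frame: x ahead of the robot, y to its left, z up, the work surface at z = 0. Lengths are in m, angles in rad, forces in N, time in s.
With the tool pointing down it reaches from about 0.35 to 0.875 m from the base axis. Payload 4.2 kg.
Tool frame: the origin (TCP) lies on the centre line of the jaws, within the pads' length; the fingertips stand 19 mm ahead of it and the grasp point (between the pads) is the TCP (manip.finger_overhang is the distance from the TCP to the fingertips, in m); z points along the fingers, y is the line along which they close (so a half turn about z gives the same grasp; the last joint's range is limited). The gripper opens to 87 mm and grips with 3 to 60 N. Pads are 19 mm wide; open, the fingers measure 117 mm over their backs; the gripper's body (75 mm by 190 mm) begins 51 mm behind the grasp point.
Start: joints at [1.516, 0.385, 0.008, 0, -1.194, -0.259], TCP at [0.193, 0.594, 0.242] pointing down, gripper open.
Joint ranges: [-3.14, 3.14], [-1.21, 2.06], [-1.07, 1.41], [-3.16, 2.05], [-2.99, -0.16], [-3.1, 3.1]. Speed limits (rad/s): [2.79, 2.79, 3.14, 3.14, 3.14, 3.14].

### API

Orientations are given as a 3x3 rotation matrix whose columns are the frame's x, y, z axes.
In Python, from cell import manip, eyes, ticket gives the robot as it stands.
- The arm moves only by the tool carry_out, never from a script. Its argument "moves" is one flat list of numbers, 6 for each row, row after row: the shift along the tool's x, y, z in m, then the turn, a rotation vector about the tool's x, y, z in degrees. A call has 1 to 12 rows; each row is the pose to reach, as a shift and turn from the pose commanded when the call began, along the tool's axes at that moment; what a row does not reach only later rows make up. A row lasts 1/10 s, in which the tool goes at most 50 mm and 8.59 degrees, less where a joint would pass 70% of its speed; a pose out of reach is approached as far as the arm can. A call with a gripper value outside its range is refused whole. "gripper" is the finger opening in m, from 0 to 0.087, set as the call begins (left out, the last holds). The fingers move at their own pace and stop on an object; the grip force is fixed at half the most. Time passes only in rows, so rows that repeat a pose let the fingers close. It gives the time, the measured TCP pose, the force, the opening and the grip force at its end, in the units of the state.
- manip.get_state(): the state, without advancing time (a new reading comes with each control period).
- eyes.capture(name): name is "scene" or "top" or "wrist"; returns the picture (480x640x3 uint8, red, green, blue); there is no depth.
- eyes.camera_info(name): a dict with "fx", "fy", "cx", "cy" (pixels), "R" (3x3) and "t" (3): a world point X has camera coordinates R X + t. Camera axes: x right, y down, z forward; pixel columns grow to the right and rows downward; lengths in m; the calibration is good to about 2 mm. A picture is of the moment at which its call begins: read the wrist's pose just before it. camera_info takes no time and is no camera call; for the wrist camera it gives the pose at the moment of the call.
- ticket.close_job(): hands the job in; it is judged then, once.
The state is a dict: "time": time; "joint_pos": joint angles; "qvel": joint speeds; "effort": joint torques, N m; "tcp_pos": TCP position; "tcp_rot": TCP orientation; "force": force on the tool from outside, world axes, zero at the start; "torque": the same for the moment, N m; "finger_gap": finger opening in m; "grip_force": force on a finger pad.
Only numpy, scipy, OpenCV 4.12 (cv2) and the standard library are available. Lean on these libraries where they do the work, as an engineer would, in place of code of your own. Each camera call takes 0.05 s, during which the arm holds its last target. There are 200 camera calls.

## Working session

There is one attempt and no reset: what is moved stays moved. The work goes in short steps, Python scripts to look and compute and a tool call to move; the robot and the scene stay as the last step left them, time stands still between calls to the robot, and variables do not carry over. Pictures are saved under pics/ and viewed, at most 10 in all, crops included, and the job is handed in when it is done.

Besides the shell and the picture viewer there is one more tool, called after "Request:" as name(argument=value, ...) on one line, values as JSON. carry_out: Moves the arm, as the interface text tells. Its arguments: {"type":"object","properties":{"moves":{"type":"array","items":{"type":"number"}},"gripper":{"type":"number"}},"required":["moves"]}

```bash
mkdir -p pics; ls; python3 - <<'E'
from cell import manip, eyes
import cv2,json
import numpy as np
for n in("scene","top"):
    im=eyes.capture(n); cv2.imwrite(f"pics/{n}0.png",im[:,:,::-1])
    c=eyes.camera_info(n); print(n,{k:np.round(v,4).tolist() for k,v in c.items()})
s=manip.get_state();print(s['time'],s['tcp_pos'],s['tcp_rot'])
E
```

```text
pics
scene {'fx': 446.0844, 'fy': 446.0844, 'cx': 316.3192, 'cy': 242.8937, 'R': [[0.8804, 0.4739, 0.0164], [0.3429, -0.6122, -0.7125], [-0.3276, 0.6329, -0.7015]], 't': [-0.4531, -0.1444, 1.4071]}
top {'fx': 544.5359, 'fy': 544.5359, 'cx': 320.9925, 'cy': 236.2042, 'R': [[-0.0117, -0.9997, 0.0234], [-0.9899, 0.0082, -0.1416], [0.1413, -0.0248, -0.9897]], 't': [-0.0385, 0.5273, 1.1437]}
0.1 [0.19275505 0.59399838 0.2405693 ] [[ 9.51111867e-01 -3.08846164e-01 -5.13467348e-04]
 [-3.08846575e-01 -9.51109973e-01 -1.90073922e-03]
 [ 9.86721020e-05  1.96639826e-03 -9.99998062e-01]]
```

View pics/top0.png

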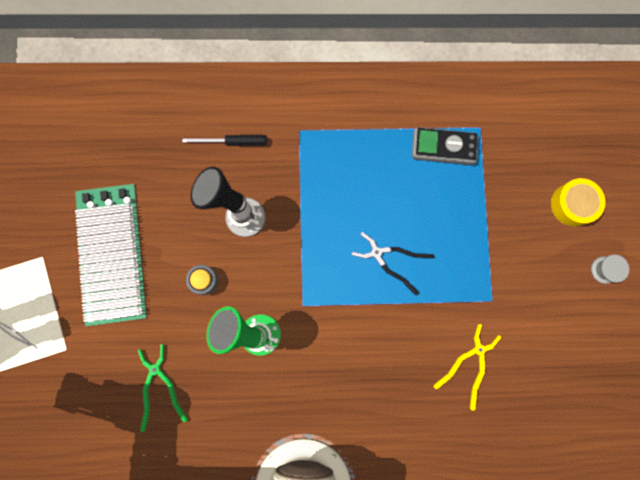

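View pics/scene0.png

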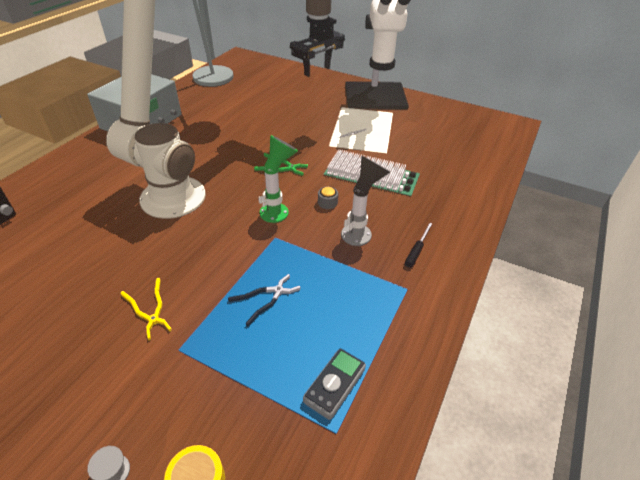

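The top view shows the pliers on the mat, with the pivot near (377,252) and the nose pointing left towards the socket flange near (245,217). The funnel leans up-left, so the ears should face the pliers. The scene view agrees. The rest are decoys or bystanders.

```bash
cat > h.py <<'E'
import numpy as np, cv2
from cell import manip, eyes
def ray(c,p,z):
    R=np.array(c['R']);t=np.array(c['t'])
    d=R.T@np.array([(p[0]-c['cx'])/c['fx'],(p[1]-c['cy'])/c['fy'],1.]);o=-R.T@t
    return o+d*(z-o[2])/d[2]
def proj(c,X):
    q=np.array(c['R'])@np.array(X)+np.array(c['t']);return c['fx']*q[0]/q[2]+c['cx'],c['fy']*q[1]/q[2]+c['cy']
def snap(n,f=None):
    c=eyes.camera_info(n);im=eyes.capture(n)
    if f: cv2.imwrite(f,im[:,:,::-1])
    return c,im
E
python3 - <<'E'
from h import *
c,im=snap("top"); np.set_printoptions(precision=4,suppress=True)
for nm,p,z in [("pivot",(377,252),.0175),("gripA",(434,257),.018),("gripB",(416,292),.018),("jawA",(364,235),.011),("jawB",(354,254),.011),("flange",(245,217),.008)]:
    print(nm,ray(c,p,z))
print([ray(c,p,.004)[:2] for p in [(299,129),(481,128),(492,300),(303,305)]])
w=eyes.camera_info("wrist");s=manip.get_state();R=np.array(s['tcp_rot'])
wR=np.array(w['R']);o=-wR.T@np.array(w['t']);print("cam in tcp",R.T@(o-s['tcp_pos']),(wR@R),w['fx'],w['cx'],w['cy'])
cv2.imwrite("pics/crop.png",cv2.resize(im[150:330,180:460,::-1],None,fx=2.8,fy=2.8,interpolation=cv2.INTER_CUBIC))
E
```

```text
pivot [ 0.4936 -0.1674  0.0175]
gripA [ 0.4813 -0.2931  0.018 ]
gripB [ 0.4049 -0.2504  0.018 ]
jawA [ 0.5326 -0.1402  0.011 ]
jawB [ 0.4903 -0.1171  0.011 ]
flange [0.5758 0.1244 0.008 ]
[array([0.7807, 0.003 ]), array([ 0.7816, -0.4181]), array([ 0.386 , -0.4214]), array([ 0.3797, -0.0034])]
cam in tcp [ 0.0767 -0.0001 -0.1426] [[ 0.0007  1.      0.0009]
 [-0.9614  0.0009 -0.2753]
 [-0.2753 -0.0007  0.9614]] 425.7815471061351 319.4458350701494 239.7728001026181
```

View pics/crop.png

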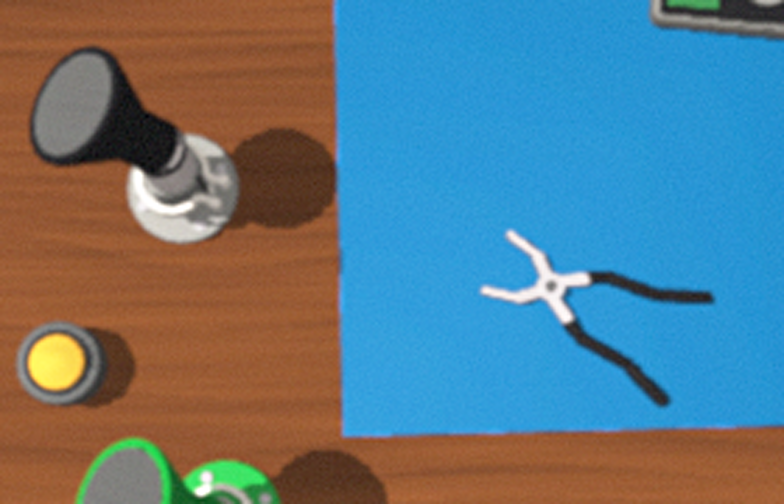

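The crop shows the head pointing left and up, about 65° in the world frame, and a clip ear on the right-hand side of the sleeve. I'll move so the wrist camera can see the ears from the −y side.

Request:
carry_out(moves=[0,0,-0.04,0,0,0,0,0,-0.08,0,0,0,0,0,-0.11,0,0,0,0.04,0.033,-0.11,0,0,8,0.08,0.066,-0.11,0,0,16,0.12,0.1,-0.11,0,0,24,0.16,0.133,-0.11,0,0,32,0.2,0.166,-0.11,0,0,40,0.24,0.2,-0.11,0,0,48,0.28,0.23,-0.11,0,0,56,0.32,0.265,-0.11,0,0,64,0.36,0.3,-0.11,0,0,72], gripper=0.087)

```text
time: 1.35
tcp_pos: [0.4336, 0.2121, 0.3515]
tcp_rot: [[-0.005, -1.0, 0.0], [-1.0, 0.005, 0.0], [-0.0, -0.0, -1.0]]
force: [0.8, 0.7, 0.4]
finger_gap: 0.0868
grip_force: 0.0
```

Request:
carry_out(moves=[0.04,-0.027,0,0,0,0,0.085,-0.055,0,0,0,0,0.13,-0.082,0,0,0,0,0.17,-0.11,0,0,0,0,0.212,-0.136,0,0,0,0,0.212,-0.136,0,0,0,0,0.212,-0.136,0,0,0,0])

```text
time: 2.05
tcp_pos: [0.5694, 0.0008, 0.3504]
tcp_rot: [[-0.003, -1.0, -0.002], [-1.0, 0.003, -0.0], [0.0, 0.002, -1.0]]
force: [0.3, 0.5, 0.2]
finger_gap: 0.087
grip_force: 0.0
```

```bash
python3 - <<'E'
from h import *
c,im=snap("wrist","pics/w1.png")
s=manip.get_state();print(s['tcp_pos'])
import pickle;pickle.dump(c,open("w1.pkl","wb"))
E
```

```text
[0.56895201 0.00185365 0.35093144]
```

View pics/w1.png

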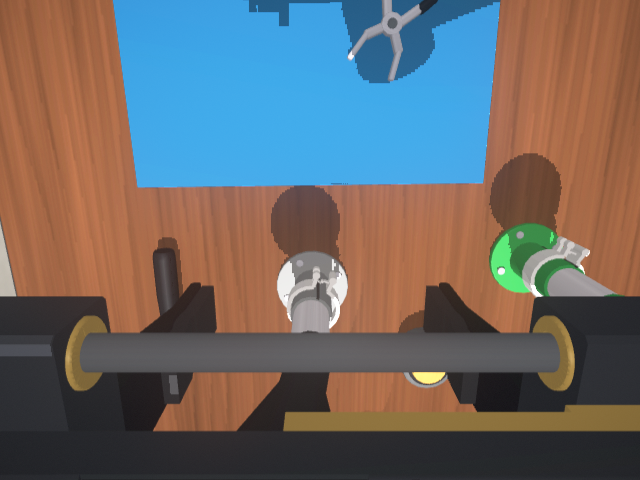

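The wrist view, with image-up being −y, shows the clip's two ears near (317,275) and (332,278), pointing up towards the mat. I'll enlarge that area.

```bash
python3 - <<'E'
from h import *
im=cv2.imread("pics/w1.png");cv2.imwrite("pics/w1c.png",cv2.resize(im[245:335,265:365],None,fx=6,fy=6,interpolation=cv2.INTER_CUBIC))
E
```

```text
(no output)
```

View pics/w1c.png

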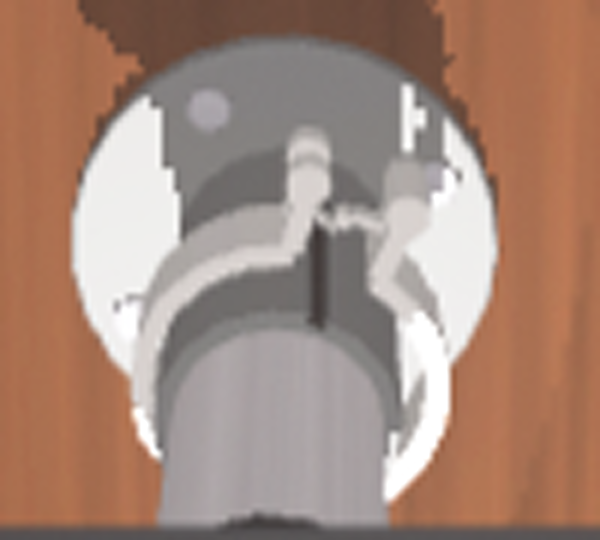

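Enlarged, the bead tops sit at crop (309,185) and (408,215), which is (316.5,275.8) and (333,280.8) in the full image. The flange centre is near (312.4,285.3).

```bash
python3 - <<'E'
from h import *
import pickle;c=pickle.load(open("w1.pkl","rb"));np.set_printoptions(precision=4,suppress=True)
a=ray(c,(316.5,275.8),.072);b=ray(c,(333,280.8),.072);f=ray(c,(312.4,285.3),.008)
m=(a+b)/2;print(a,b,np.linalg.norm(a-b),f,np.linalg.norm((m-f)[:2]),np.degrees(np.arctan2(*(m-f)[1::-1])))
# sleeve top edge / pliers pivot
p=ray(c,(392.5,23),.0175);j1=ray(c,(351,57),.0105);j2=ray(c,(391.5,79),.0105);print("pl",p,j1,j2,(j1+j2)/2-p)
E
```

```text
[0.5736 0.0857 0.072 ] [0.5561 0.0914 0.072 ] 0.01834837050101716 [0.5791 0.1225 0.008 ] 0.03686625296689693 -112.77048288757429
pl [ 0.4959 -0.1667  0.0175] [ 0.5369 -0.1357  0.0105] [ 0.4934 -0.114   0.0105] [ 0.0193  0.0418 -0.007 ]
```

Request:
carry_out(moves=[0.03,0.015,0.03,0,0,5,0.07,0.03,0.06,0,0,10,0.11,0.05,0.09,0,0,15,0.15,0.07,0.12,0,0,20,0.185,0.085,0.15,0,0,25,0.218,0.0975,0.18,0,0,25,0.218,0.0975,0.2,0,0,25,0.218,0.0975,0.2,0,0,25,0.218,0.0975,0.2,0,0,25])

```text
time: 3.0
tcp_pos: [0.4725, -0.215, 0.1525]
tcp_rot: [[-0.42, -0.907, 0.001], [-0.907, 0.42, -0.001], [0.0, -0.001, -1.0]]
force: [0.1, 0.1, 0.5]
finger_gap: 0.087
grip_force: 0.0
```

```bash
python3 - <<'E'
from h import *
c,im=snap("wrist","pics/w2.png")
s=manip.get_state();print(s['tcp_pos'],s['joint_pos'])
import pickle;pickle.dump(c,open("w2.pkl","wb"))
E
```

```text
[ 0.47322503 -0.21496876  0.15323025] [-1.13578352e-01  2.91430173e-01 -3.75976730e-01  6.70829580e-04
 -9.00361342e-01 -3.20064786e-01]
```

View pics/w2.png

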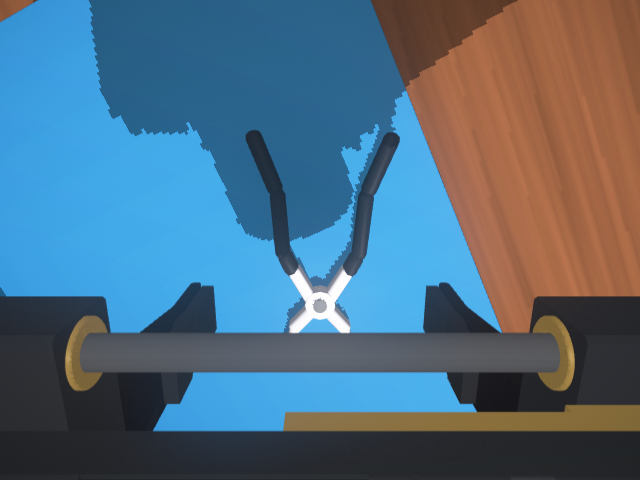

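The pliers lie centred between the fingers, with the pivot at (320,306) and the grip ends near (254,136) and (392,139).

```bash
python3 - <<'E'
from h import *
import pickle;c=pickle.load(open("w2.pkl","rb"));np.set_printoptions(precision=4,suppress=True)
s=manip.get_state();R=np.array(s['tcp_rot']);t=s['tcp_pos']
P=lambda p,z:R.T@(ray(c,p,z)-t)
pv=P((320,306),.0175);a=P((254.5,136),.016);b=P((391.5,139),.016);k1=P((279,196),.018);k2=P((366,196),.018)
print(pv,a,b,(a+b)/2-pv,k1,k2,(k1+k2)/2-pv)
E
```

```text
[-0.0532  0.0002  0.1358] [ 0.0642 -0.0417  0.1373] [0.0624 0.0457 0.1371] [0.1165 0.0019 0.0014] [ 0.0259 -0.0269  0.1353] [0.0259 0.0304 0.1351] [ 0.0791  0.0016 -0.0005]
```

Request:
carry_out(moves=[0.001,0.001,0.03,0,0,1,0.001,0.001,0.06,0,0,1,0.001,0.001,0.09,0,0,1,0.001,0.001,0.11,0,0,1,0.001,0.001,0.12,0,0,1,0.001,0.001,0.12,0,0,1,0.001,0.001,0.12,0,0,1,0.001,0.001,0.12,0,0,1])

```text
time: 3.85
tcp_pos: [0.4718, -0.2164, 0.0331]
tcp_rot: [[-0.437, -0.899, 0.003], [-0.899, 0.437, -0.001], [-0.001, -0.003, -1.0]]
force: [0.5, -0.3, 0.4]
finger_gap: 0.0871
grip_force: 0.0
```

```bash
python3 - <<'E'
from h import *
for i in range(3):
    eyes.capture("scene")
    s=manip.get_state();print(s['time'],s['tcp_pos'],s['force'])
E
```

```text
3.9 [ 0.47150171 -0.21648727  0.03295283] [ 0.24764296 -0.01210583 -0.67778796]
3.95 [ 0.47125058 -0.21651458  0.03275672] [-0.13951394  0.79103492  0.07197288]
4.0 [ 0.47104979 -0.21655064  0.0325412 ] [-0.25075151 -0.42962426 -0.20260886]
```

Request:
carry_out(moves=[0,0,0.004,0,0,0,0,0,0.007,0,0,0,0,0,0.007,0,0,0,0,0,0.007,0,0,0])

```text
time: 4.4
tcp_pos: [0.4702, -0.2165, 0.0243]
tcp_rot: [[-0.438, -0.899, -0.001], [-0.899, 0.438, 0.0], [0.0, 0.001, -1.0]]
force: [0.1, 0.3, -1.6]
finger_gap: 0.0872
grip_force: 0.0
```

Request:
carry_out(moves=[0,0,0,0,0,0,0,0,0,0,0,0,0,0,0,0,0,0,0,0,0,0,0,0,0,0,0,0,0,0,0,0,0,0,0,0,0,0,0,0,0,0,0,0,0,0,0,0], gripper=0.057)

```text
time: 5.2
tcp_pos: [0.4704, -0.2165, 0.0246]
tcp_rot: [[-0.438, -0.899, -0.0], [-0.899, 0.438, -0.0], [0.0, 0.0, -1.0]]
force: [-0.5, 0.2, 0.7]
finger_gap: 0.0576
grip_force: 11.7
```

Request:
carry_out(moves=[0,0,-0.005,0,0,0,0,0,-0.015,0,0,0,0,0,-0.03,0,0,0,0,0,-0.045,0,0,0,0,0,-0.06,0,0,0,0,0,-0.075,0,0,0,0,0,-0.075,0,0,0,0,0,-0.075,0,0,0,0,0,-0.075,0,0,0])

```text
time: 6.1
tcp_pos: [0.4697, -0.2163, 0.0989]
tcp_rot: [[-0.438, -0.899, -0.001], [-0.899, 0.438, 0.0], [0.0, 0.002, -1.0]]
force: [0.0, -0.6, -2.2]
finger_gap: 0.0574
grip_force: 11.2
```

```bash
python3 - <<'E'
from h import *
import pickle
c,im=snap("wrist","pics/w3.png");s=manip.get_state();pickle.dump((c,s),open("w3.pkl","wb"))
c2,_=snap("scene","pics/s3.png");print(s['tcp_pos'],s['force'],s['finger_gap'])
cv2.imwrite("pics/w3b.png",cv2.resize(np.hstack([im[200:480,160:480,::-1],_[180:460,160:480,::-1]]),None,fx=1.25,fy=1.25))
E
```

```text
[ 0.46974583 -0.21632618  0.0987332 ] [ 0.55164219  0.48545029 -1.30097089] 0.05697638641490311
```

View pics/w3b.png

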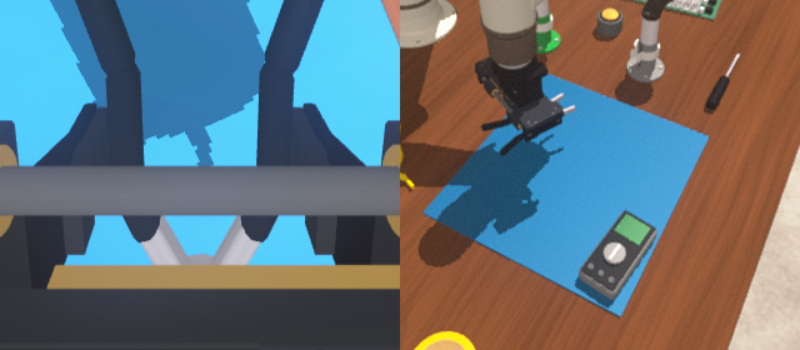

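The pliers are held level between the fingers, with the jaw tips visible in the scene view. I'll go to a standoff in front of the ears.

Request:
carry_out(moves=[-0.02,0.005,0,0,0,0,-0.045,0.01,0,0,0,-1,-0.07,0.017,0,0,0,-2,-0.1,0.024,0,0,0,-3,-0.13,0.031,0.01,0,0,-4,-0.15,0.037,0.018,0,0,-4,-0.159,0.037,0.023,0,0,-4,-0.159,0.037,0.023,0,0,-4,-0.159,0.037,0.023,0,0,-4])

```text
time: 7.1
tcp_pos: [0.5066, -0.0578, 0.0763]
tcp_rot: [[-0.374, -0.927, -0.001], [-0.927, 0.374, -0.0], [0.001, 0.001, -1.0]]
force: [-0.3, -0.1, -1.6]
finger_gap: 0.0573
grip_force: 11.2
```

```bash
python3 - <<'E'
from h import *
import pickle
out=[]
for n in("top","scene"):
    c,im=snap(n,f"pics/{n}4.png");pickle.dump(c,open(n+"4.pkl","wb"))
    p=proj(c,[.55,.05,.062]);x,y=int(p[0])-50,int(p[1])-50;print(n,x,y)
    out.append(cv2.resize(im[y:y+100,x:x+100,::-1],None,fx=4,fy=4,interpolation=cv2.INTER_CUBIC))
s=manip.get_state();print(s['tcp_pos'],s['tcp_rot'],s['force'],s['finger_gap'])
cv2.imwrite("pics/c4.png",np.hstack(out))
E
```

```text
top 227 174
scene 286 181
[ 0.50670093 -0.0581487   0.07670808] [[-3.75345934e-01 -9.26884798e-01  1.44551509e-05]
 [-9.26884794e-01  3.75345931e-01 -1.05582401e-04]
 [ 9.24370401e-05 -5.30281843e-05 -9.99999994e-01]] [ 0.16586323  0.32925568 -2.38437264] 0.05710855775914531
```

View pics/c4.png

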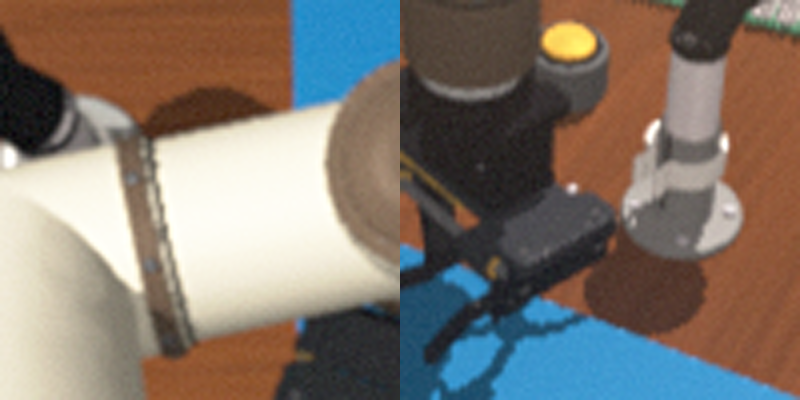

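The arm hides the jaws in the top view. The scene view shows one jaw tip at about (329,228), and the ears on the left side of the sleeve near (347,222).

```bash
python3 - <<'E'
from h import *
import pickle;c=pickle.load(open("scene4.pkl","rb"));np.set_printoptions(precision=4,suppress=True)
t=np.array([.5067,-.0581]);u=np.array([.3753,.9269]);n=np.array([-u[1],u[0]])
for z in(.062,.068): 
    r=ray(c,(329.0,228),z)[:2]-t; print(z,r@u,r@n)
print([proj(c,[*(t+.106*u+s*.021*n),.063]) for s in(1,-1)])
for e in([.5736,.0857,.062],[.5561,.0914,.062],[.579,.1225,.062],[.579,.1225,.008]):print(proj(c,e))
E
```

```text
0.062 0.10945007844117194 0.024888702508968165
0.068 0.10501830206350135 0.02009260763459473
[(np.float64(328.98806261155886), np.float64(229.01739608532367)), (np.float64(339.20969482311517), np.float64(237.31829421632236))]
(np.float64(350.23642137694264), np.float64(226.80973882100932))
(np.float64(345.40723985638624), np.float64(223.5149658079201))
(np.float64(357.5649153693488), np.float64(219.7156146292415))
(np.float64(356.0459485165063), np.float64(233.70833648654536))
```

The measured tip matches the prediction to about 1 px, so the in-hand pose is confirmed. I'll advance 58 mm.

Request:
carry_out(moves=[-0.01,0,0.001,0,0,0,-0.02,0,0.001,0,0,0,-0.028,0,0.001,0,0,0,-0.035,0,0.001,0,0,0,-0.041,0,0.001,0,0,0,-0.047,0,0.001,0,0,0,-0.053,0,0.001,0,0,0,-0.058,0,0.001,0,0,0,-0.058,0,0.001,0,0,0,-0.058,0,0.001,0,0,0])

```text
time: 8.2
tcp_pos: [0.5284, -0.0035, 0.0755]
tcp_rot: [[-0.374, -0.927, -0.0], [-0.927, 0.374, -0.0], [0.0, 0.0, -1.0]]
force: [0.8, -0.5, -0.7]
finger_gap: 0.0569
grip_force: 11.2
```

```bash
python3 - <<'E'
from h import *
im=snap("scene","pics/s5.png")[1]
cv2.imwrite("pics/c5.png",cv2.resize(im[180:260,290:390,::-1],None,fx=6,fy=6,interpolation=cv2.INTER_CUBIC))
s=manip.get_state();print(s['tcp_pos'],s['force'],s['torque'])
E
```

```text
[ 0.52834236 -0.00363015  0.07548851] [-0.19626237  0.84994365 -1.1380896 ] [ 0.05428892 -0.07996716 -0.00472432]
```

View pics/c5.png

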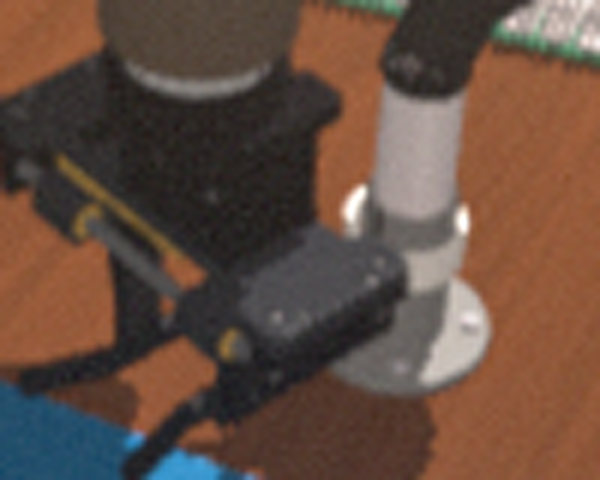

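No contact force, and the gripper finger hides the ears in this view. I'll squeeze in stages and ease back as the head creeps forward.

Request:
carry_out(moves=[0.001,0,0,0,0,0,0.002,0,0,0,0,0,0.003,0,0,0,0,0,0.004,0,0,0,0,0,0.004,0,0,0,0,0], gripper=0.047)

```text
time: 8.75
tcp_pos: [0.5267, -0.0075, 0.0755]
tcp_rot: [[-0.374, -0.927, -0.001], [-0.927, 0.374, -0.0], [0.0, 0.0, -1.0]]
force: [-0.7, -0.2, -2.6]
finger_gap: 0.0475
grip_force: 15.8
```

Request:
carry_out(moves=[0.001,0,0,0,0,0,0.002,0,0,0,0,0,0.003,0,0,0,0,0,0.003,0,0,0,0,0,0.003,0,0,0,0,0], gripper=0.04)

```text
time: 9.25
tcp_pos: [0.5264, -0.0099, 0.0758]
tcp_rot: [[-0.374, -0.927, 0.001], [-0.927, 0.374, 0.0], [-0.001, -0.001, -1.0]]
force: [2.3, -1.2, -2.5]
finger_gap: 0.0407
grip_force: 22.8
```

Request:
carry_out(moves=[0.001,0,0,0,0,0,0.001,0,0,0,0,0,0.001,0,0,0,0,0,0.001,0,0,0,0,0], gripper=0.037)

```text
time: 9.65
tcp_pos: [0.5253, -0.0109, 0.0755]
tcp_rot: [[-0.374, -0.927, -0.001], [-0.927, 0.374, -0.0], [0.0, 0.001, -1.0]]
force: [0.6, -0.0, -1.6]
finger_gap: 0.0376
grip_force: 15.6
```

The grip force rose to 22.8 N and then fell to 15.6 N, so the clip has clicked. I'll press slightly further for firm contact.

Request:
carry_out(moves=[0.001,0,0,0,0,0,0.001,0,0,0,0,0,0.001,0,0,0,0,0], gripper=0.035)

```text
time: 9.95
tcp_pos: [0.5252, -0.0118, 0.0756]
tcp_rot: [[-0.374, -0.927, 0.0], [-0.927, 0.374, 0.0], [-0.0, -0.0, -1.0]]
force: [1.4, 2.1, -2.1]
finger_gap: 0.0357
grip_force: 18.6
```

Request:
carry_out(moves=[0,0,0,0,0,0,0,0,0,0,0,0,0.001,0,0,0,0,0], gripper=0.0335)

```text
time: 10.25
tcp_pos: [0.5253, -0.0125, 0.0756]
tcp_rot: [[-0.374, -0.927, 0.001], [-0.927, 0.374, 0.001], [-0.001, -0.001, -1.0]]
force: [1.3, 5.5, -1.2]
finger_gap: 0.0343
grip_force: 18.4
```

Request:
carry_out(moves=[-0.001,0,0,0,0,0,-0.001,0,0,0,0,0,-0.001,0,0,0,0,0], gripper=0.0325)

```text
time: 10.55
tcp_pos: [0.5248, -0.0122, 0.0754]
tcp_rot: [[-0.374, -0.927, -0.001], [-0.927, 0.374, -0.0], [0.001, 0.001, -1.0]]
force: [0.4, -0.7, -1.5]
finger_gap: 0.0328
grip_force: 24.3
```

Request:
carry_out(moves=[-0.001,0,0,0,0,0,-0.003,0,0,0,0,0,-0.005,0,0,0,0,0,-0.006,0,0,0,0,0,-0.006,0,0,0,0,0,-0.006,0,0,0,0,0], gripper=0.055)

```text
time: 11.15
tcp_pos: [0.5273, -0.0062, 0.0755]
tcp_rot: [[-0.374, -0.927, -0.0], [-0.927, 0.374, 0.0], [0.0, 0.0, -1.0]]
force: [-0.5, -0.5, -1.0]
finger_gap: 0.055
grip_force: 13.2
```

Request:
carry_out(moves=[0.005,0,0,0,0,0,0.012,0,0,0,0,0,0.02,0,0,0,0,0,0.03,0,0,0,0,0,0.045,0,0,0,0,0,0.06,0,0,0,0,0,0.075,0,0,0,0,0,0.09,0,0,0,0,0,0.09,0,0,0,0,0])

```text
time: 12.05
tcp_pos: [0.4924, -0.0917, 0.0754]
tcp_rot: [[-0.377, -0.926, -0.001], [-0.926, 0.377, -0.0], [0.0, 0.001, -1.0]]
force: [0.5, -0.0, -2.0]
finger_gap: 0.0553
grip_force: 13.1
```

```bash
python3 - <<'E'
from h import *
im=snap("scene","pics/s6.png")[1]
a=im[170:270,290:390,::-1];b=im[170:330,200:360,::-1]
cv2.imwrite("pics/c6.png",np.hstack([cv2.resize(a,(400,400),interpolation=cv2.INTER_CUBIC),cv2.resize(b,(400,400),interpolation=cv2.INTER_CUBIC)]))
s=manip.get_state();print(s['tcp_pos'],s['force'],s['finger_gap'])
E
```

```text
[ 0.4931614  -0.09096361  0.07557822] [ 0.25591402  1.07894502 -1.77313822] 0.05529117482377659
```

View pics/c6.png

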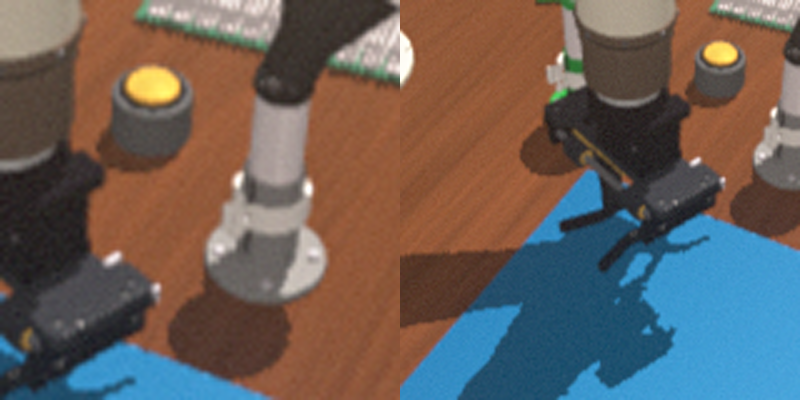

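The clip looks closed, and the pliers are still level. Now I'll put them back.

Request:
carry_out(moves=[0.03,-0.006,0,0,0,0,0.06,-0.013,0,0,0,0,0.09,-0.02,0.005,0,0,0,0.115,-0.026,0.015,0,0,0,0.124,-0.026,0.025,0,0,0,0.124,-0.026,0.035,0,0,0,0.124,-0.026,0.042,0,0,0,0.124,-0.026,0.046,0,0,0,0.124,-0.026,0.048,0,0,0,0.124,-0.026,0.05,0,0,0,0.124,-0.026,0.05,0,0,0,0.124,-0.026,0.05,0,0,0])

```text
time: 13.3
tcp_pos: [0.4717, -0.2143, 0.0258]
tcp_rot: [[-0.374, -0.927, 0.001], [-0.927, 0.374, -0.0], [-0.0, -0.001, -1.0]]
force: [0.4, 0.6, -0.8]
finger_gap: 0.0551
grip_force: 13.1
```

Request:
carry_out(moves=[0,0,0.001,0,0,0,0,0,0.001,0,0,0,0,0,0.001,0,0,0])

```text
time: 13.6
tcp_pos: [0.4715, -0.2145, 0.0247]
tcp_rot: [[-0.374, -0.927, 0.0], [-0.927, 0.374, -0.0], [-0.0, -0.0, -1.0]]
force: [0.2, -0.1, -1.1]
finger_gap: 0.0549
grip_force: 13.1
```

Request:
carry_out(moves=[0,0,0,0,0,0,0,0,0,0,0,0,0,0,0,0,0,0,0,0,0,0,0,0,0,0,0,0,0,0], gripper=0.087)

```text
time: 14.1
tcp_pos: [0.4715, -0.2145, 0.0247]
tcp_rot: [[-0.374, -0.927, 0.0], [-0.927, 0.374, -0.0], [-0.0, -0.0, -1.0]]
force: [-0.5, 0.1, 0.1]
finger_gap: 0.0842
grip_force: 0.0
```

Request:
carry_out(moves=[0,0,-0.01,0,0,0,0,0,-0.03,0,0,0,0,0,-0.06,0,0,0,0,0,-0.1,0,0,0,0,0,-0.14,0,0,0,-0.04,0,-0.18,0,0,0,-0.08,-0.02,-0.22,0,0,0,-0.12,-0.03,-0.26,0,0,0,-0.16,-0.05,-0.3,0,0,0,-0.19,-0.05,-0.3,0,0,0,-0.19,-0.05,-0.3,0,0,0,-0.19,-0.05,-0.3,0,0,0])

```text
time: 15.3
tcp_pos: [0.5892, -0.0558, 0.3252]
tcp_rot: [[-0.372, -0.928, 0.001], [-0.928, 0.372, 0.0], [-0.001, -0.001, -1.0]]
force: [1.0, -1.1, -0.4]
finger_gap: 0.0871
grip_force: 0.0
```

```bash
python3 - <<'E'
from h import *
import pickle
c,im=snap("wrist","pics/w7.png");s=manip.get_state();print(s['tcp_pos'],s['force'])
np.set_printoptions(precision=4,suppress=True,linewidth=250)
# brightness profile across the bead tops (line 38 mm from axis), world -> pixels
u=np.array([.375,.927]);n=np.array([-.927,.375]);ax=np.array([.579,.1225])
g=cv2.cvtColor(im,cv2.COLOR_RGB2GRAY);sat=cv2.cvtColor(im,cv2.COLOR_RGB2HSV)[:,:,1]
for d in (.037,.040):
    row=[]
    for l in np.arange(-.02,.0201,.001):
        x,y=proj(c,[*(ax-d*u+l*n),.072]);row.append(int(g[int(round(y)),int(round(x))]))
    print(d,row,(x,y))
# pliers on the mat: non-blue region near pliers
h=cv2.cvtColor(im,cv2.COLOR_RGB2HSV);print(proj(c,[.494,-.166,.0175]),proj(c,[.47,-.217,.018]))
ct,it=snap("top","pics/top7.png")
x,y=proj(ct,[.49,-.18,.01]);x,y=int(x),int(y);cr=it[y-60:y+60,x-70:x+90]
hs=cv2.cvtColor(cr,cv2.COLOR_RGB2HSV);m=(((hs[:,:,1]<90)|(hs[:,:,2]<70))*255).astype(np.uint8)
k,lab,st,ce=cv2.connectedComponentsWithStats(m)
for i in range(1,k):
    if st[i,4]>60: print(st[i]+[x-70,y-60,0,0,0])
E
```

```text
[ 0.58824758 -0.05679634  0.32432112] [-0.02705243 -0.13704996 -1.00904139]
0.037 [96, 96, 96, 97, 97, 97, 97, 97, 96, 98, 134, 169, 197, 196, 197, 196, 197, 196, 195, 162, 162, 197, 196, 197, 197, 196, 196, 198, 219, 231, 231, 231, 231, 231, 231, 231, 231, 231, 231, 230, 231] (np.float64(414.5907161111188), np.float64(320.42325709253504))
0.04 [95, 96, 96, 97, 96, 98, 98, 96, 97, 98, 129, 151, 171, 191, 195, 196, 194, 186, 141, 133, 149, 170, 192, 194, 197, 197, 194, 202, 231, 231, 231, 231, 231, 231, 231, 231, 231, 230, 231, 231, 231] (np.float64(414.78388431020227), np.float64(317.7572037501594))
(np.float64(369.729238800535), np.float64(50.27453558555237)) (np.float64(375.3110272339847), np.float64(-14.906996346859444))
[312 193  33  34 874]
[350 235  83  59 774]
[361 302  92  11 453]
```

The beads now span about 17.5 mm over their outsides, so their centres are about 9.5 mm apart and the clip is shut. The pliers are back where they started on the mat.

```bash
python3 -c "
from cell import ticket
print(ticket.close_job())"
```

```text
the job is handed in; nothing more can be done
None
```

The clip is snapped shut (bead centres about 9.5 mm apart), the pliers lie back on the mat where they started, and the job was handed in after about 15 s of the 64 s; no verdict was returned.

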